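# Put the steel reference samples back into their cases

### The arm

A 7-joint arm with a two-finger parallel gripper is mounted at the origin on the work surface. World frame = base frame: x ahead of the robot, y to its left, z up, the work surface at z = 0. Lengths are in m, angles in rad, forces in N, time in s.
With the tool pointing down it reaches from about 0.425 to 1.025 m from the base axis. Payload 9.4 kg.
Tool frame: the origin (TCP) lies on the front face of the gripper's body, between the roots of the fingers; the fingertips stand 73 mm ahead of it and the grasp point (between the pads) lies 54 mm ahead of it (r.tcp_to_grasp is the distance from the TCP to the grasp point, in m); y points along the fingers, z is the direction in which the jaws open and shut, and the axes are right-handed (so a half turn about y gives the same grasp; the last joint's range is limited). The gripper opens to 85 mm and grips with 20 to 120 N. Pads are 22 mm wide; open, the fingers measure 114 mm over their backs; the gripper's body (76 mm by 85 mm) begins 54 mm behind the grasp point. The pads swing forward as they close: fully open they stand 13 mm farther back than shut.
Start: joints at [1.244, 0.599, -0.003, 1.599, 0.002, 0.943, -0.08], TCP at [0.179, -0.702, 0.304] pointing down, gripper open.
Joint ranges: [-2.57, 2.57], [-0.35, 1.97], [-1.29, 1.29], [0.11, 2.56], [-1.05, 4.19], [0.11, 1.86], [-2.63, 2.63]. Speed limits (rad/s): [2.22, 2.22, 3.01, 3.01, 3.14, 3.14, 3.14].

### API

Orientations are given as a unit quaternion [w, x, y, z].
In Python, from cell import r gives the robot as it stands.
- The arm moves only by the shell command python3 -m inch 'ROWS' [FORCE]. ROWS is JSON, a list of rows, each a list of 7 numbers: the shift along the tool's x, y, z in m, then the turn, a rotation vector about the tool's x, y, z in rad, then the opening, from -1 (shut) to 1 (fully open). In form: [[x, y, z, ax, ay, az, fingers], ...]. A call has 1 to 12 rows; each row shifts and turns the commanded pose from where the row before left it, along the tool's axes as they then stand; what a row does not reach is not made up. A row lasts 1/8 s, in which the tool goes at most 62.5 mm and 10.7 degrees, less where a joint would pass 70% of its speed; a pose out of reach is approached as far as the arm can. A call with a gripper value outside its range is refused whole. The fingers move at their own pace and stop on an object; FORCE is the grip in N (left out, the last holds). Time passes only in rows, so rows that do not move let the fingers close. It gives the time, the measured TCP pose, the force and the opening at its end, in the units of the state.
- r.get_state(): the state, without advancing time (a new reading comes with each control period).
- r.read_camera(name): name is "scene" or "top" or "wrist"; returns the picture (384x512x3 uint8, red, green, blue); there is no depth.
- r.calibration(name): a dict with "K" (3x3 intrinsics, pixels), "extrinsics" (4x4, takes a point from world to camera coordinates). Camera axes: x right, y down, z forward; pixel columns grow to the right and rows downward; lengths in m; the calibration is good to about 2 mm. A picture is of the moment at which its call begins: read the wrist's pose just before it. calibration takes no time and is no camera call; for the wrist camera it gives the pose at the moment of the call.
- r.close_job(): hands the job in, once; it reports no verdict.
The state is a dict: "time": time; "qpos": joint angles; "joint_velocities": joint speeds; "tau": joint torques, N m; "position": TCP position; "eef_rot": TCP orientation; "wrist_force": force on the tool from outside, world axes, zero at the start; "moment": the same for the moment, N m; "gripper_width": opening from 0.0 (shut) to 1.0 (fully open).
Only numpy, scipy, OpenCV 4.12 (cv2) and the standard library are available. Lean on these libraries where they do the work, as an engineer would, in place of code of your own. Each camera call takes 0.05 s, during which the arm holds its last target.

### The job

The analyser's drift check is finished: put each of the four steel reference samples back into its own wooden case bottom - the large disc, the small disc, the square block and the oblong bar each lying flat in the felt-lined recess of its own shape and size. Lower each one gently into its case; do not tip the samples over or knock them together, and leave the case bottoms and the wooden covers where they stand.

Things in the scene. Friction and masses are not known exactly. Their poses are not given: they have to be found in the camera images.
- sample_large_disc: The large disc of the four bare steel reference samples: a plain flat cylinder 56 mm in diameter and 26 mm high, 0.50 kg, lying flat and loose on the bench. Origin at the centre of its underside, round about its upright z axis.
- sample_small_disc: The small disc of the four bare steel reference samples: a plain cylinder 34 mm in diameter and 32 mm high, 0.23 kg, lying flat and loose on the bench. Origin at the centre of its underside, round about its upright z axis.
- sample_block: The square block of the four bare steel reference samples: 44 x 44 mm and 26 mm high, 0.40 kg, lying flat and loose on the bench. Origin at the centre of its underside, x and y along its sides.
- sample_bar: The oblong bar of the four bare steel reference samples: 66 mm long (x), 26 mm wide (y) and 26 mm high, 0.35 kg, lying flat and loose on the bench. Origin at the centre of its underside, x along its length.
- case_large_disc: The larger of the two round wooden case bottoms, for the large disc: 84 mm in diameter, recess round, 66 mm in diameter. It stands loose on the bench, 14 mm high in all; the open recess in its middle is 6 mm deep, with a grey felt floor 8 mm above the underside, and is 10 mm wider than the sample each way (5 mm of play on every side). Origin at the centre of its underside, z up.
- case_small_disc: The smaller of the two round wooden case bottoms, for the small disc: 62 mm in diameter, recess round, 44 mm in diameter. It stands loose on the bench, 14 mm high in all; the open recess in its middle is 6 mm deep, with a grey felt floor 8 mm above the underside, and is 10 mm wider than the sample each way (5 mm of play on every side). Origin at the centre of its underside, z up.
- case_block: The square wooden case bottom, for the square block: 72 x 72 mm, recess 54 x 54 mm. It stands loose on the bench, 14 mm high in all; the open recess in its middle is 6 mm deep, with a grey felt floor 8 mm above the underside, and is 10 mm wider than the sample each way (5 mm of play on every side). Origin at the centre of its underside, x and y along its sides, z up.
- case_bar: The oblong wooden case bottom, for the oblong bar: 94 mm long (x) and 54 mm wide (y), recess 76 x 36 mm. It stands loose on the bench, 14 mm high in all; the open recess in its middle is 6 mm deep, with a grey felt floor 8 mm above the underside, and is 10 mm wider than the sample each way (5 mm of play on every side). Origin at the centre of its underside, x along its length, z up.
- cover_large_disc: Closed round wooden cover 84 mm in diameter and 38 mm high, with a small knob (22 mm wide, 14 mm high) on top, standing mouth down and loose on the bench. Not used in this job; it stays where it is. Origin at the centre of its underside, z up.
- cover_small_disc: Closed round wooden cover 62 mm in diameter and 44 mm high, with a small knob (22 mm wide, 14 mm high) on top, standing mouth down and loose on the bench. Not used in this job; it stays where it is. Origin at the centre of its underside, z up.
Mind the look-alikes: they are no part of the job. Leave any orange look-alike of the sample_block alone. Leave any blue look-alike of the case_block alone.

How it is judged:
At the end, for the whole second after the job is handed in: Every sample lies in the recess of its own case: its centre within 9 mm of the case's, its underside on the recess floor (5 to 10.5 mm above the case's underside), flat within 6 degrees, released and at rest; every case bottom still lies flat on the bench (horizontal distance between sample_large_disc and case_large_disc below 0.009 m and z of sample_large_disc in the frame of case_large_disc between 0.005 and 0.0105 m and angle between each of sample_large_disc, case_large_disc, sample_small_disc, case_small_disc, sample_block, case_block, sample_bar, case_bar's own z axis and vertical below 0.1 rad and height (world z) of each of case_large_disc, case_small_disc, case_block, case_bar below 0.004 m and linear speed of each of sample_large_disc, sample_small_disc, sample_block, sample_bar below 0.02 m/s and contact force between each of sample_large_disc, sample_small_disc, sample_block, sample_bar and the fingers below 0.05 N and horizontal distance between sample_small_disc and case_small_disc below 0.009 m and z of sample_small_disc in the frame of case_small_disc between 0.005 and 0.0105 m and horizontal distance between sample_block and case_block below 0.009 m and z of sample_block in the frame of case_block between 0.005 and 0.0105 m and horizontal distance between sample_bar and case_bar below 0.009 m and z of sample_bar in the frame of case_bar between 0.005 and 0.0105 m); the robot touches nothing.
It fails at once if a sample is tipped over (more than 40 degrees from flat) (angle between any of sample_large_disc, sample_small_disc, sample_block, sample_bar's own z axis and vertical above 0.7 rad).
It fails at once if two samples knock together (over 4 N) (contact force between sample_large_disc and sample_small_disc above 4 N or contact force between any of sample_large_disc, sample_small_disc and sample_block above 4 N or contact force between any of sample_large_disc, sample_small_disc, sample_block and sample_bar above 4 N).
It fails at once if a sample is dropped or rammed into a case (over 60 N between them) (contact force between any of sample_large_disc, sample_small_disc, sample_block, sample_bar and case_large_disc above 60 N or contact force between any of sample_large_disc, sample_small_disc, sample_block, sample_bar and case_small_disc above 60 N or contact force between any of sample_large_disc, sample_small_disc, sample_block, sample_bar and case_block above 60 N or contact force between any of sample_large_disc, sample_small_disc, sample_block, sample_bar and case_bar above 60 N).
It fails at once if a case bottom is moved more than 40 mm (distance of any of case_large_disc, case_small_disc, case_block, case_bar from where it was at the start of the episode above 0.04 m).
It fails at once if a cover is moved more than 40 mm or knocked over (distance of any of cover_large_disc, cover_small_disc from where it was at the start of the episode above 0.04 m or angle between any of cover_large_disc, cover_small_disc's own z axis and vertical above 0.5 rad).
It also fails if it takes over 96 s, if anything falls off the work surface, if the arm or the gripper's body presses on something with over 40 N, if the wrist force passes 120 N, or if a joint passes its speed limit or range.

## Working session

There is one attempt and no reset: what is moved stays moved. The work goes in short steps, Python scripts to look and compute and a shell command to move; the robot and the scene stay as the last step left them, time stands still between calls to the robot, and variables do not carry over. Pictures are saved under pics/ and viewed, and the job is handed in when it is done.

```bash
ls; mkdir -p pics; python3 - <<'E'
from cell import r
import cv2,numpy as np
np.set_printoptions(precision=4,suppress=True)
s=r.get_state(); print(s); print(r.tcp_to_grasp)
for n in ["scene","top","wrist"]:
    c=r.calibration(n); print(n,c)
    im=r.read_camera(n); cv2.imwrite(f"pics/{n}0.png",im[:,:,::-1])
E
```

```text
pics
{'time': 0.0, 'qpos': array([ 1.2443,  0.6001, -0.0026,  1.6001,  0.0018,  0.9429, -0.0798]), 'joint_velocities': array([ 0.0004, -0.0005, -0.0011,  0.0002, -0.0001,  0.0001,  0.001 ]), 'tau': array([ -0.0012, -77.6464,   1.5645, -25.8014,   0.0124,   0.009 ,
         0.    ]), 'position': array([ 0.1792, -0.7021,  0.303 ]), 'eef_rot': array([ 0.088 , -0.0882,  0.7021, -0.7011]), 'wrist_force': array([0.8515, 0.7881, 0.252 ]), 'moment': array([-0.0143,  0.0339, -0.0101]), 'gripper_width': 0.9998807181791877}
0.0539
scene {'K': array([[386.9316,   0.    , 254.1059],
       [  0.    , 386.9316, 193.3118],
       [  0.    ,   0.    ,   1.    ]]), 'extrinsics': array([[ 0.8712,  0.4907, -0.0178, -0.4573],
       [ 0.3163, -0.5886, -0.744 , -0.1107],
       [-0.3755,  0.6425, -0.6679,  1.2163],
       [ 0.    ,  0.    ,  0.    ,  1.    ]])}
top {'K': array([[357.5768,   0.    , 251.5287],
       [  0.    , 357.5768, 194.8787],
       [  0.    ,   0.    ,   1.    ]]), 'extrinsics': array([[ 0.02  , -0.9998, -0.0046,  0.001 ],
       [-0.9912, -0.0192, -0.1308,  0.49  ],
       [ 0.1307,  0.0072, -0.9914,  0.9131],
       [ 0.    ,  0.    ,  0.    ,  1.    ]])}
wrist {'K': array([[325.3265,   0.    , 255.957 ],
       [  0.    , 325.3265, 193.97  ],
       [  0.    ,   0.    ,   1.    ]]), 'extrinsics': array([[ 0.2468, -0.9691, -0.002 , -0.7253],
       [-0.929 , -0.2372,  0.2842, -0.0359],
       [-0.2759, -0.0683, -0.9588,  0.3802],
       [ 0.    ,  0.    ,  0.    ,  1.    ]])}
```

View pics/top0.png

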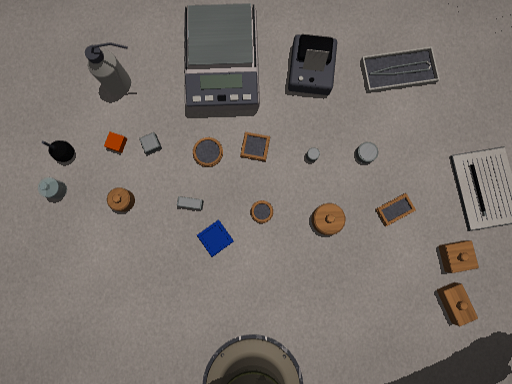

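View pics/scene0.png

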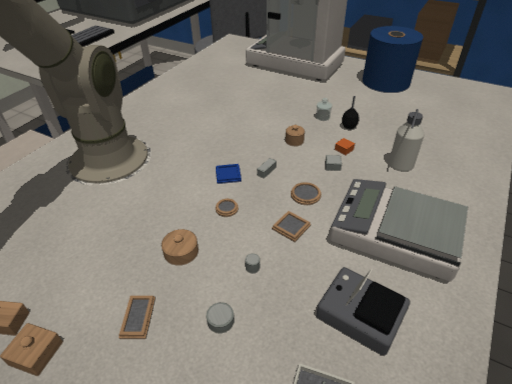

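View pics/wrist0.png

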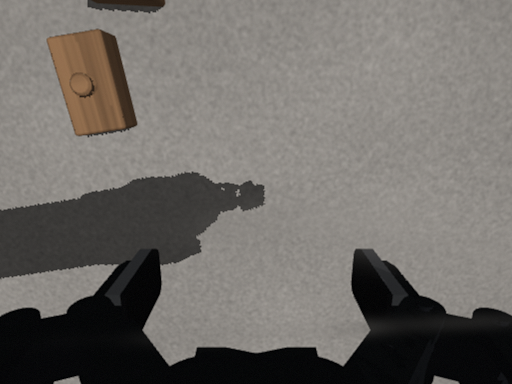

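The top picture shows what could be confused:
- **Grey block:** (150,143), with the orange look-alike at (116,143).
- **Bar:** (190,203).
- **Small and large discs:** (313,156) and (367,153).
- **Case bottoms:** large disc (207,152), square (255,146), small disc (262,211) and oblong (396,209). The blue look-alike is at (215,238).
- **Covers:** (120,199) and (329,219), plus two spare covers at right.

I choose the steel and wooden ones, and check them in a close crop.

```bash
python3 - <<'E'
import cv2,numpy as np
im=cv2.imread("pics/top0.png")
c=im[125:260,95:430]
cv2.imwrite("pics/crop0.png",cv2.resize(c[:, :170],None,fx=4,fy=4,interpolation=cv2.INTER_CUBIC))
cv2.imwrite("pics/crop1.png",cv2.resize(c[:, 150:],None,fx=4,fy=4,interpolation=cv2.INTER_CUBIC))
for p in [(150,143),(190,203),(313,154),(367,151),(207,152),(255,146),(262,211),(396,209),(300,180),(200,180),(196,152),(330,225)]:
    print(p,im[p[1],p[0]],cv2.cvtColor(im[p[1]:p[1]+1,p[0]:p[0]+1],cv2.COLOR_BGR2HSV)[0,0])
E
```

```text
(150, 143) [122 122 123] [  0   2 123]
(190, 203) [128 128 128] [  0   0 128]
(313, 154) [139 140 140] [ 30   2 140]
(367, 151) [134 134 135] [  0   2 135]
(207, 152) [73 69 70] [128  14  73]
(255, 146) [74 69 70] [126  17  74]
(262, 211) [73 68 68] [120  17  73]
(396, 209) [72 67 68] [126  18  72]
(300, 180) [126 131 140] [ 11  26 140]
(200, 180) [130 136 145] [ 12  26 145]
(196, 152) [75 69 68] [116  24  75]
(330, 225) [ 58 100 147] [ 14 154 147]
```

```bash
python3 -c "
import cv2,numpy as np
im=cv2.imread('pics/top0.png').astype(int)
for (x0,x1,y) in [(135,165,143),(175,205,203),(350,385,152),(302,324,155),(190,226,152)]: print(im[y,x0:x1].tolist())
"
```

```text
[[120, 126, 134], [121, 127, 135], [125, 130, 138], [125, 131, 140], [126, 133, 141], [131, 136, 146], [72, 75, 73], [108, 110, 109], [124, 125, 126], [124, 123, 124], [121, 121, 122], [120, 120, 120], [121, 121, 121], [123, 125, 124], [121, 122, 123], [122, 122, 123], [121, 121, 122], [124, 124, 124], [122, 123, 123], [124, 124, 124], [127, 127, 128], [128, 127, 128], [106, 107, 105], [82, 83, 81], [36, 34, 32], [97, 100, 106], [123, 129, 138], [124, 130, 138], [124, 129, 137], [119, 124, 132]]
[[122, 127, 135], [124, 130, 139], [108, 108, 102], [109, 111, 109], [132, 131, 132], [131, 131, 132], [129, 130, 130], [129, 129, 129], [130, 128, 130], [130, 129, 129], [129, 128, 128], [127, 129, 130], [127, 127, 128], [128, 128, 129], [128, 129, 129], [128, 128, 128], [129, 130, 130], [130, 130, 130], [129, 130, 130], [132, 132, 131], [131, 131, 132], [131, 131, 131], [132, 131, 132], [130, 131, 132], [133, 133, 134], [111, 112, 110], [109, 112, 109], [29, 30, 28], [95, 100, 106], [125, 131, 140]]
[[126, 132, 141], [128, 135, 144], [132, 138, 147], [133, 141, 150], [49, 51, 55], [40, 40, 
[... 678 characters left out ...]
8], [138, 139, 139], [138, 139, 139], [140, 140, 140], [141, 141, 141], [126, 128, 125], [109, 115, 118], [126, 132, 140], [120, 125, 133], [119, 124, 133], [120, 125, 134]]
[[128, 134, 143], [129, 135, 143], [111, 124, 139], [50, 90, 135], [53, 93, 137], [39, 63, 92], [75, 69, 68], [73, 68, 68], [77, 72, 73], [77, 72, 73], [78, 70, 72], [69, 64, 65], [74, 70, 72], [72, 68, 68], [70, 66, 66], [78, 72, 73], [72, 67, 68], [73, 69, 70], [74, 69, 71], [74, 69, 70], [72, 67, 68], [68, 64, 65], [70, 66, 66], [73, 68, 69], [74, 68, 70], [68, 63, 63], [67, 63, 64], [76, 70, 71], [75, 67, 65], [37, 48, 64], [53, 93, 138], [37, 64, 97], [47, 89, 136], [128, 132, 138], [126, 130, 138], [124, 131, 138]]
```

View pics/crop0.png

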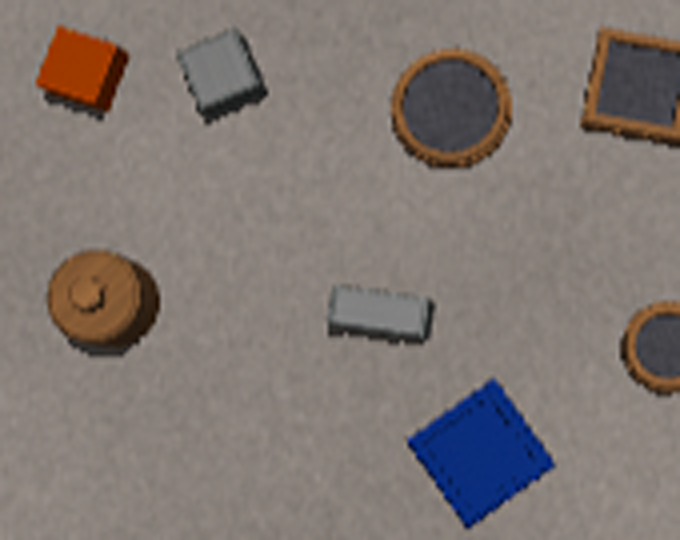

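View pics/crop1.png

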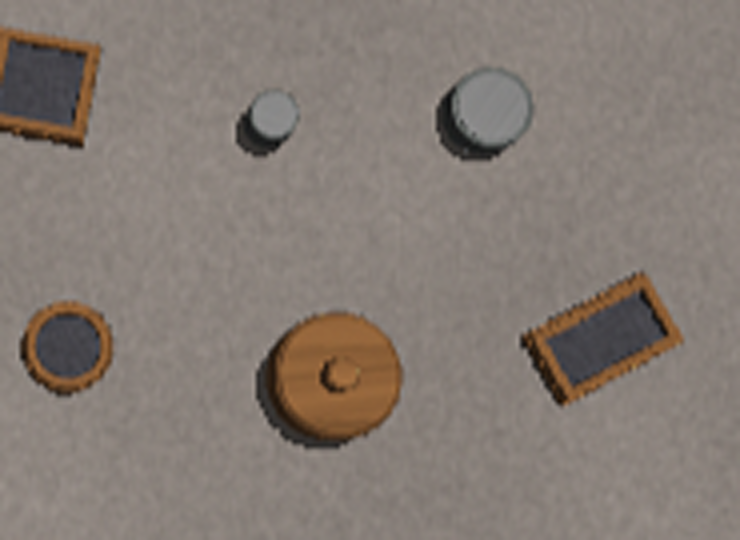

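```bash
cat > h.py <<'E'
from cell import r
import cv2,numpy as np
from scipy.spatial.transform import Rotation as R
np.set_printoptions(precision=4,suppress=True)
def ray(cal,uv,z):
    uv=np.atleast_2d(np.asarray(uv,float)); E=cal["extrinsics"]; Rm,t=E[:3,:3],E[:3,3]
    d=np.c_[(uv-cal["K"][:2,2])/cal["K"][0,0],np.ones(len(uv))]@Rm
    c=-Rm.T@t
    return c+d*((z-c[2])/d[:,2])[:,None]
def mask(im,kind):  # im RGB
    b=im.astype(int); sat=b[...,0]-b[...,2]; mn=b.min(-1)
    if kind=="steel": m=(abs(sat)<5)&(mn>112)
    else: m=(sat>45)&(b[...,0]>118)&(b[...,1]>60)
    return m.astype(np.uint8)
def blobs(im,cal,kind,z,lo=60,x0=0,x1=512,y0=0,y1=384,fill=True):
    out=[]
    for c in cv2.findContours(mask(im,kind),cv2.RETR_EXTERNAL,cv2.CHAIN_APPROX_NONE)[0]:
        if cv2.contourArea(c)<lo: continue
        h=cv2.convexHull(c)[:,0].astype(float)
        m=h.mean(0)
        if not(x0<m[0]<x1 and y0<m[1]<y1): continue
        P=ray(cal,h,z)[:,:2]
        (cx,cy),(w,hh),a=cv2.minAreaRect((P*1000).astype(np.float32))
        M=cv2.moments((P*1e6).astype(np.float32)) if 0 else None
        out.append((m,np.array([cx,cy])/1000,w,hh,a,cv2.contourArea((P*1000).astype(np.float32))))
    return out
def tool():
    s=r.get_state(); q=s["eef_rot"]; Rm=R.from_quat([q[1],q[2],q[3],q[0]]).as_matrix()
    return s,Rm
E
python3 - <<'E'
from h import *
im=cv2.imread("pics/top0.png")[:,:,::-1]; cal=r.calibration("top")
for k,zs in [("steel",(0.026,0.032)),("wood",(0.014,0.038))]:
  for z in zs:
    print(k,z)
    for o in blobs(im,cal,k,z,y0=120,x0=80,x1=440,y1=260): print(*[np.round(v,3) for v in o])
s,Rm=tool(); print(Rm)
E
```

```text
steel 0.026
[190.    202.857] [0.469 0.176] 57.972 23.366 82.953 1314.504
[313.    153.455] [ 0.607 -0.154] 28.821 27.352 44.809 634.589
[368.429 151.286] [ 0.615 -0.3  ] 45.435 47.532 45.524 1739.108
[149.5 142.1] [0.631 0.293] 38.284 36.03 24.38 1331.928
steel 0.032
[190.    202.857] [0.468 0.175] 57.603 23.217 82.953 1297.836
[313.    153.455] [ 0.606 -0.153] 28.638 27.178 44.809 626.543
[368.429 151.286] [ 0.613 -0.298] 45.146 47.23 45.524 1717.056
[149.5 142.1] [0.63  0.291] 38.041 35.801 24.38 1315.039
wood 0.014
[329.048 218.905] [ 0.434 -0.199] 76.324 78.497 45.161 4735.991
[259.8 210.2] [ 0.451 -0.015] 56.405 53.644 0.736 2411.057
[399.455 208.091] [ 0.462 -0.376] 53.18 90.924 28.975 4677.495
[117.875 197.312] [0.478 0.372] 55.028 56.058 47.599 2443.938
[205.238 149.476] [0.613 0.134] 78.552 76.292 53.71 4746.21
[255.154 146.385] [0.629 0.004] 69.452 68.84 80.315 4620.969
wood 0.038
[329.048 218.905] [ 0.433 -0.193] 74.406 76.525 45.161 4501.026
[259.8 210.2] [ 0.449 -0.015] 54.988 52.297 0.736 2291.438
[399.455 208.091] [ 0.46  -0.367] 51.844 88.64 28.975 4445.433
[117.875 197.312] [0.475 0.363] 53.645 54.649 47.599 2322.689
[205.238 149.476] [0.607 0.131] 76.578 74.376 53.71 4510.737
[255.154 146.385] [0.622 0.004] 67.707 67.11 80.315 4391.71
[[-0.9689 -0.0004  0.2473]
 [-0.2473  0.0011 -0.9689]
 [ 0.0001 -1.     -0.0012]]
```

```bash
python3 -m inch '[[-0.0433,0.0044,-0.0236,0,0,0,1],[-0.0433,0.0044,-0.0236,0,0,0,1],[-0.0433,0.0044,-0.0236,0,0,0,1],[-0.0433,0.0044,-0.0236,0,0,0,1],[-0.0433,0.0044,-0.0236,0,0,0,1],[-0.0433,0.0044,-0.0236,0,0,0,1],[-0.0433,0.0044,-0.0236,0,0,0,1],[-0.0433,0.0044,-0.0236,0,0,0,1],[-0.0433,0.0044,-0.0236,0,0,0,1],[-0.0433,0.0044,-0.0236,0,0,0,1],[-0.0433,0.0044,-0.0236,0,0,0,1],[-0.0433,0.0044,-0.0236,0,0,0,1]]' 60
cat >> h.py <<'E'
def look(name,cam="wrist"):
    c=r.calibration(cam); im=r.read_camera(cam); cv2.imwrite(f"pics/{name}.png",im[:,:,::-1]); return im,c
def plan(x,y,z,phi=None):
    s,Rm=tool(); p0=s["position"]; f=np.degrees(np.arctan2(Rm[1,2],Rm[0,2]))
    if phi is None: phi=f
    t=(f-phi+180)%360-180
    Z=np.array([np.cos(np.radians(phi)),np.sin(np.radians(phi)),0]); Y=np.array([0,0,-1.]); X=np.cross(Y,Z)
    d=np.array([x,y,z])-p0
    print("t",round(s["time"],2),"pos",p0,"phi",round(f,2),"tilt",np.round(np.degrees(np.arccos(-Rm[2,1])),2),"F",s["wrist_force"],"w",round(s["gripper_width"],3))
    print("turn about y (rad):",round(np.radians(t),4),"shift after turn x,y,z:",np.array([d@X,d@Y,d@Z]))
E
python3 - <<'E'
from h import *
im,c=look("w1"); plan(0.614,-0.299,0.25)
for o in blobs(im,c,"steel",0.026,lo=300): print(*[np.round(v,4) for v in o])
E
```

```text
time: 1.65
position: [0.6136, -0.2984, 0.2507]
eef_rot: [0.088, -0.088, 0.702, -0.702]
wrist_force: [0.4, 0.0, -0.4]
gripper_width: 1.001
t 1.7 pos [ 0.6192 -0.2912  0.25  ] phi -75.24 tilt 0.3 F [5.5795 5.0776 1.5524] w 1.006
turn about y (rad): 0.0 shift after turn x,y,z: [ 0.007  -0.      0.0062]
[258.5926 173.4444] [ 0.6195 -0.3   ] 40.8776 46.6927 14.2951 1574.8321
[ 96.4091 147.8636] [ 0.6053 -0.1493] 28.1991 28.5736 14.2867 653.8057
```

```bash
python3 -m inch '[[0,0,0,0,0,0,1],[0,0,0,0,0,0,1]]'
python3 - <<'E'
from h import *
im,c=look("w2"); plan(0.614,-0.299,0.25)
for o in blobs(im,c,"steel",0.026,lo=300): print(*[np.round(v,4) for v in o])
E
```

```text
time: 1.95
position: [0.6117, -0.3007, 0.2509]
eef_rot: [-0.087, 0.088, -0.701, 0.702]
wrist_force: [-0.5, -1.6, -0.1]
gripper_width: 0.999
t 2.0 pos [ 0.6116 -0.301   0.2511] phi -75.8 tilt 0.06 F [-0.1972 -0.8954  0.352 ] w 1.002
turn about y (rad): 0.0 shift after turn x,y,z: [-0.0028  0.0011 -0.0014]
[254.9231 173.3846] [ 0.6178 -0.3003] 42.7385 46.6622 14.2176 1642.6536
[ 90.875 146.75 ] [ 0.6054 -0.1492] 28.6431 28.8246 75.5341 653.159
```

View pics/w2.png

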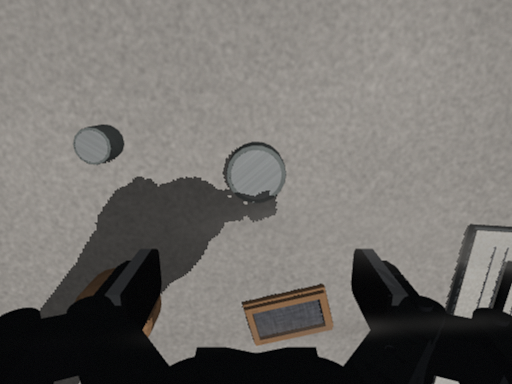

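```bash
python3 -m inch '[[-0.004,0.03,0,0,0,0,1],[0,0.035,0,0,0,0,1],[0,0.035,0,0,0,0,1],[0,0.03,0,0,0,0,1],[0,0.02,0,0,0,0,1],[0,0.01,0,0,0,0,1],[0,0.01,0,0,0,0,1],[0,0,0,0,0,0,1],[0,0,0,0,0,0,1]]' 70
python3 - <<'E'
from h import *
im,c=look("w3"); plan(0.6155,-0.300,0.081)
look("s3","scene")
E
```

```text
time: 3.12
position: [0.6169, -0.2987, 0.0817]
eef_rot: [-0.088, 0.088, -0.701, 0.702]
wrist_force: [1.0, -0.1, 0.4]
gripper_width: 0.999
t 3.17 pos [ 0.6169 -0.2988  0.0818] phi -75.68 tilt 0.06 F [-0.2476  0.4654 -0.4765] w 1.001
turn about y (rad): 0.0 shift after turn x,y,z: [0.0017 0.0008 0.0009]
```

View pics/w3.png

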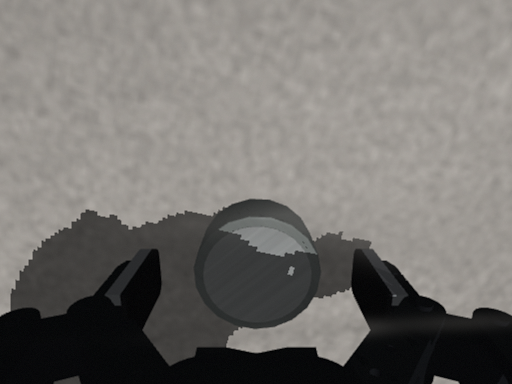

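```bash
python3 -c "
import cv2
a=cv2.imread('pics/s3.png')[240:384,140:330]; cv2.imwrite('pics/s3c.png',cv2.resize(a,None,fx=4,fy=4,interpolation=cv2.INTER_CUBIC))"
```

```text
(no output)
```

View pics/s3c.png

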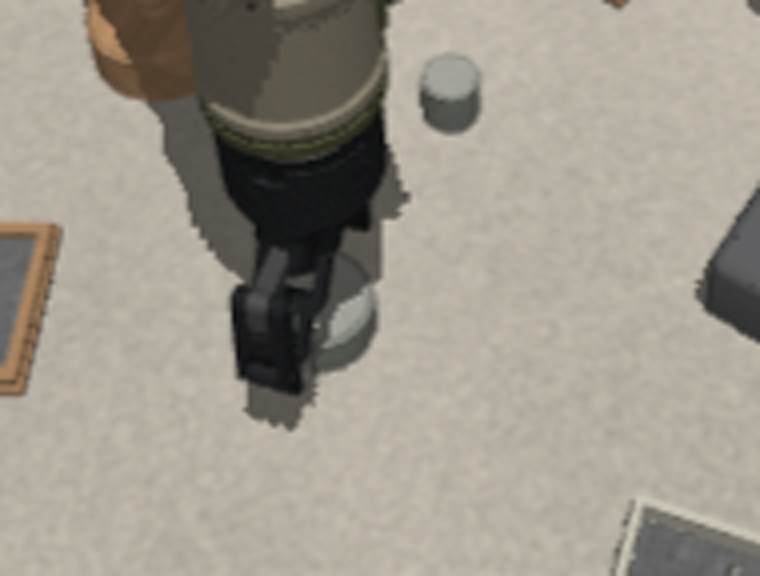

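```bash
python3 - <<'E'
from h import *
c=r.calibration("wrist"); s,Rm=tool(); E=c["extrinsics"]; p=s["position"]
cc=-E[:3,:3].T@E[:3,3]; co=Rm.T@(cc-p); print("cam in tool",co)
for uv,zz in [((158,250),.0425),((353,250),.0425),((160,290),.0425),((352,290),.0425)]:
    d=np.array([(uv[0]-c["K"][0,2])/c["K"][0,0],(uv[1]-c["K"][1,2])/c["K"][0,0],1])
    d=Rm.T@(E[:3,:3].T@d)
    t=(np.sign(d[2])*zz-co[2])/d[2]; print(uv,co+t*d)
s3=r.calibration("scene");
for z in (0,.01,.02,.03):
  for q in (.0425,.057):
    X=p+Rm@np.array([0,0,q]); X[2]=z; v=s3["extrinsics"]@np.r_[X,1]; print(z,q,(s3["K"]@(v[:3]/v[2]))[:2])
E
```

```text
cam in tool [-0.0733 -0.0702  0.0013]
(158, 250) [-0.0082  0.0617 -0.0425]
(353, 250) [-0.011   0.056   0.0425]
(160, 290) [ 0.0106  0.0593 -0.0425]
(352, 290) [0.0062 0.0524 0.0425]
0 0.0425 [214.748  339.4038]
0 0.057 [212.2648 346.2582]
0.01 0.0425 [214.3088 336.8852]
0.01 0.057 [211.7973 343.766 ]
0.02 0.0425 [213.8619 334.3217]
0.02 0.057 [211.3214 341.2287]
0.03 0.0425 [213.4068 331.712 ]
0.03 0.057 [210.8367 338.645 ]
```

```bash
python3 -m inch '[[0.0015,0.005,0.001,0,0,0,1],[0,0,0,0,0,0,-1],[0,0,0,0,0,0,-1],[0,0,0,0,0,0,-1],[0,0,0,0,0,0,-1],[0,0,0,0,0,0,-1],[0,0,0,0,0,0,-1]]' 70
python3 - <<'E'
from h import *
im,c=look("w4"); plan(0.6155,-0.300,0.076)
E
```

```text
time: 4.1
position: [0.6153, -0.3, 0.0765]
eef_rot: [0.088, -0.088, 0.702, -0.702]
wrist_force: [-1.8, 1.4, 5.5]
gripper_width: 0.63
t 4.15 pos [ 0.6153 -0.2999  0.0765] phi -75.68 tilt 0.0 F [-2.2108  2.4983  5.6222] w 0.633
turn about y (rad): 0.0 shift after turn x,y,z: [-0.0002  0.0005  0.0001]
```

View pics/w4.png

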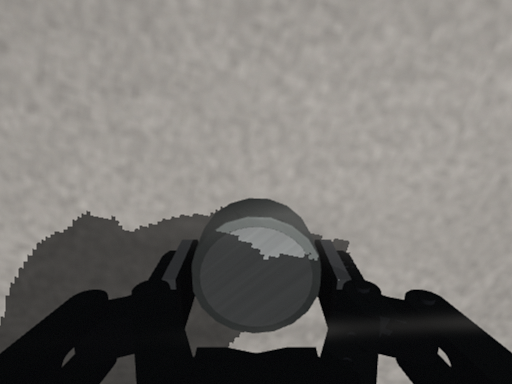

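```bash
python3 - <<'E'
from h import *
c=r.calibration("wrist"); p=ray(c,[(257,200+66)],.026); print(p)
p=ray(c,[(257,332),(257,217),(193,272),(321,272)],.026); print(p)
E
python3 -m inch '[[0,-0.005,0,0,0,0,-1],[0,-0.015,0,0,0,0,-1],[0,-0.03,0,0,0,0,-1],[0,-0.04,0,0,0,0,-1],[0,-0.04,0,0,0,0,-1],[0,-0.03,0,0,0,0,-1],[0,-0.01,0,0,0,0,-1],[0,0,0,0,0,0,-1]]'
python3 - <<'E'
from h import *
im,c=look("w5"); plan(0.613,0.134,0.25)
E
```

```text
[[ 0.6219 -0.2999  0.026 ]]
[[ 0.5903 -0.308   0.026 ]
 [ 0.6429 -0.2945  0.026 ]
 [ 0.6126 -0.2748  0.026 ]
 [ 0.6258 -0.3264  0.026 ]]
time: 5.15
position: [0.6152, -0.2999, 0.2463]
eef_rot: [-0.088, 0.088, -0.702, 0.702]
wrist_force: [0.6, -0.0, -5.9]
gripper_width: 0.628
t 5.2 pos [ 0.6149 -0.2997  0.2453] phi -75.68 tilt 0.07 F [ 0.3625  0.4043 -5.682 ] w 0.629
turn about y (rad): 0.0 shift after turn x,y,z: [-0.1055 -0.0047 -0.4207]
```

View pics/w5.png

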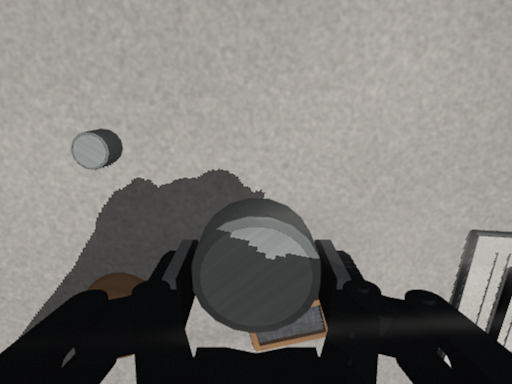

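```bash
python3 -m inch '[[-0.0088,0,-0.0351,0,0,0,-1],[-0.0088,0,-0.0351,0,0,0,-1],[-0.0088,0,-0.0351,0,0,0,-1],[-0.0088,0,-0.0351,0,0,0,-1],[-0.0088,0,-0.0351,0,0,0,-1],[-0.0088,0,-0.0351,0,0,0,-1],[-0.0088,0,-0.0351,0,0,0,-1],[-0.0088,0,-0.0351,0,0,0,-1],[-0.005,0,-0.02,0,0,0,-1],[0,0,0,0,0,0,-1],[0,0,0,0,0,0,-1]]'
python3 - <<'E'
from h import *
im,c=look("w6"); plan(0.613,0.134,0.25)
for o in blobs(im,c,"wood",0.014,lo=300): print(*[np.round(v,4) for v in o])
E
```

```text
time: 6.58
position: [0.6139, 0.0086, 0.2456]
eef_rot: [-0.087, 0.088, -0.701, 0.702]
wrist_force: [-0.3, -1.2, -5.4]
gripper_width: 0.629
t 6.62 pos [0.6139 0.0083 0.2457] phi -75.8 tilt 0.07 F [-0.6223  0.0355 -5.7225] w 0.636
turn about y (rad): 0.0 shift after turn x,y,z: [-0.0299 -0.0043 -0.1221]
[385.6364 364.6364] [ 0.4335 -0.2041] 40.0762 43.7224 14.1901 1146.1228
[267.6316 153.4211] [0.6336 0.0048] 69.9517 66.2456 79.8818 4419.6566
[127.8571 146.0952] [0.6145 0.1328] 80.7669 80.6329 78.0339 5143.0905
```

View pics/w6.png

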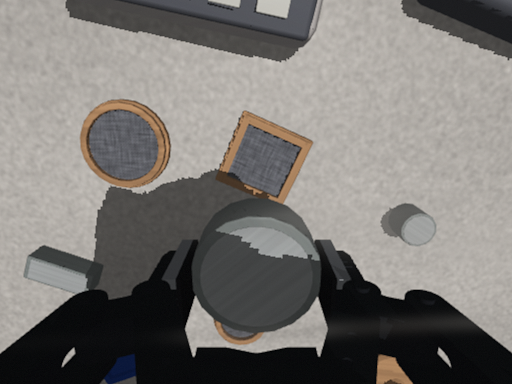

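```bash
python3 -m inch '[[-0.0075,0,-0.0305,0,0,0,-1],[-0.0075,0,-0.0305,0,0,0,-1],[-0.0075,0,-0.0305,0,0,0,-1],[-0.0075,0,-0.0305,0,0,0,-1],[0,0.02,0,0,0,0,-1],[0,0.035,0,0,0,0,-1],[0,0.035,0,0,0,0,-1],[0,0.03,0,0,0,0,-1],[0,0.015,0,0,0,0,-1],[0,0,0,0,0,0,-1],[0,0,0,0,0,0,-1]]'
python3 - <<'E'
from h import *
plan(0.613,0.134,0.085)
im,c=look("w7")
look("s7","scene"); 
E
```

```text
time: 8.0
position: [0.6137, 0.1355, 0.1121]
eef_rot: [0.088, -0.087, 0.702, -0.702]
wrist_force: [-0.4, 0.1, -5.0]
gripper_width: 0.632
t 8.0 pos [0.6137 0.1355 0.1121] phi -75.72 tilt 0.09 F [-0.3583  0.1021 -5.0328] w 0.632
turn about y (rad): 0.0 shift after turn x,y,z: [0.001  0.0271 0.0013]
```

View pics/w7.png

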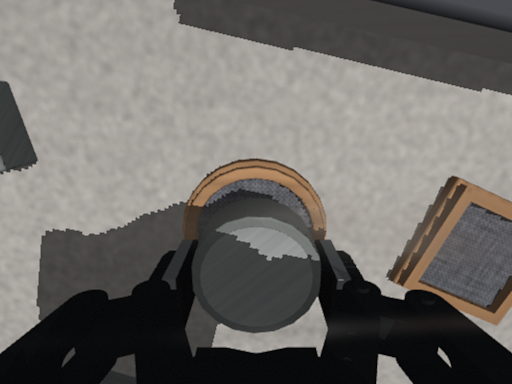

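```bash
python3 -m inch '[[0.001,0.01,0.001,0,0,0,-1],[0,0.008,0,0,0,0,-1],[0,0.004,0,0,0,0,-1],[0,0.002,0,0,0,0,-1],[0,0.001,0,0,0,0,-1],[0,0.001,0,0,0,0,-1],[0,0,0,0,0,0,-1]]'
python3 -c "
from h import *
plan(0.613,0.134,0.085)"
```

```text
time: 8.98
position: [0.6123, 0.1346, 0.0851]
eef_rot: [0.088, -0.088, 0.702, -0.702]
wrist_force: [0.1, 0.1, -5.1]
gripper_width: 0.628
t 8.97 pos [0.6123 0.1346 0.0851] phi -75.68 tilt 0.01 F [ 0.0706  0.1399 -5.0603] w 0.628
turn about y (rad): 0.0 shift after turn x,y,z: [-0.0006  0.0001  0.0007]
```

```bash
python3 -m inch '[[0,0.0005,0,0,0,0,-1],[0,0.0005,0,0,0,0,-1],[0,0,0,0,0,0,-1]]'
python3 -c "
from h import *
plan(0.613,0.134,0.085)"
```

```text
time: 9.35
position: [0.6123, 0.1345, 0.0845]
eef_rot: [0.088, -0.088, 0.702, -0.702]
wrist_force: [-1.9, 0.3, 2.3]
gripper_width: 0.632
t 9.35 pos [0.6123 0.1345 0.0845] phi -75.69 tilt 0.02 F [-1.9191  0.2608  2.2772] w 0.632
turn about y (rad): 0.0 shift after turn x,y,z: [-0.0005 -0.0005  0.0007]
```

```bash
python3 -m inch '[[0,0,0,0,0,0,0.5],[0,0,0,0,0,0,0.7],[0,0,0,0,0,0,1],[0,0,0,0,0,0,1],[0,-0.02,0,0,0,0,1],[0,-0.04,0,0,0,0,1],[0,-0.05,0,0,0,0,1],[0,-0.05,0,0,0,0,1],[0,0,0,0,0,0,1],[0,0,0,0,0,0,1]]'
python3 - <<'E'
from h import *
im,c=look("w8"); plan(0.606,-0.151,0.2)
E
```

```text
time: 10.6
position: [0.6119, 0.1345, 0.2449]
eef_rot: [0.088, -0.088, 0.702, -0.702]
wrist_force: [-0.1, 0.3, -0.6]
gripper_width: 0.998
t 10.65 pos [0.6117 0.1344 0.244 ] phi -75.68 tilt 0.04 F [ 0.2416  0.1971 -0.1583] w 1.005
turn about y (rad): 0.0 shift after turn x,y,z: [0.0761 0.044  0.2752]
```

View pics/w8.png

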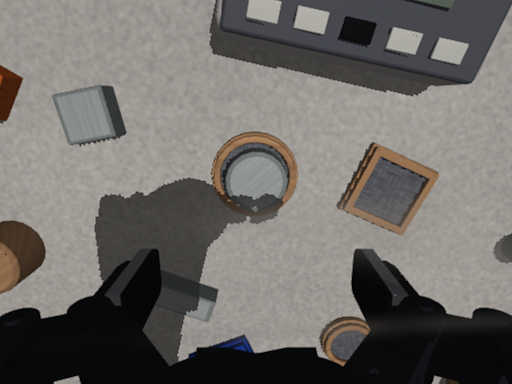

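The large disc sits in its case, with the rim at (255,174). The block shows at (87,115), partly beside the orange decoy at (5,95). Next I do the block.

```bash
python3 - <<'E'
from h import *
im=cv2.imread("pics/w8.png")[:,:,::-1]; c=r.calibration("wrist")
for o in blobs(im,c,"steel",0.026,lo=300): print(*[np.round(v,4) for v in o])
for o in blobs(im,c,"wood",0.014,lo=300): print(*[np.round(v,4) for v in o])
plan(0.631,0.293,0.2,24); plan(0.631,0.293,0.2,-66)
E
```

```text
[256.6154 175.2308] [0.617  0.1332] 41.9554 52.0618 14.3003 1736.7067
[ 85.6429 114.3571] [0.6322 0.2912] 39.428 39.8394 25.211 1525.5553
[  8.4167 267.1667] [0.4551 0.3573] 54.8304 17.2892 1.6534 691.7766
[396.75 187.55] [0.6313 0.007 ] 71.0515 68.8995 80.1956 4694.7727
[258.2581 158.8065] [0.6227 0.1363] 62.2062 80.4603 4.8591 4206.6491
t 10.65 pos [0.6117 0.1344 0.244 ] phi -75.68 tilt 0.04 F [ 0.2416  0.1971 -0.1583] w 1.005
turn about y (rad): -1.7398 shift after turn x,y,z: [-0.137   0.044   0.0821]
t 10.65 pos [0.6117 0.1344 0.244 ] phi -75.68 tilt 0.04 F [ 0.2416  0.1971 -0.1583] w 1.005
turn about y (rad): -0.169 shift after turn x,y,z: [-0.0821  0.044  -0.137 ]
```

```bash
python3 -m inch '[[0,0,0,0,-0.175,0,1],[0,0,0,0,-0.175,0,1],[0,0,0,0,-0.175,0,1],[0,0,0,0,-0.175,0,1],[0,0,0,0,-0.175,0,1],[0,0,0,0,-0.175,0,1],[0,0,0,0,-0.175,0,1],[0,0,0,0,-0.175,0,1],[0,0,0,0,-0.175,0,1],[0,0,0,0,-0.175,0,1],[0,0,0,0,0,0,1]]'
python3 - <<'E'
from h import *
plan(0.6317,0.292,0.2,24.8)
E
```

```text
time: 12.02
position: [0.6118, 0.1341, 0.2426]
eef_rot: [-0.594, 0.595, -0.383, 0.382]
wrist_force: [-0.9, -0.1, 0.7]
gripper_width: 1.001
t 12.03 pos [0.6118 0.1341 0.2426] phi 24.5 tilt 0.16 F [-0.879  -0.0679  0.6851] w 1.001
turn about y (rad): -0.0052 shift after turn x,y,z: [-0.135   0.0426  0.0843]
```

```bash
python3 -m inch '[[-0.027,0,0.017,0,-0.005,0,1],[-0.027,0,0.017,0,0,0,1],[-0.027,0,0.017,0,0,0,1],[-0.027,0,0.017,0,0,0,1],[-0.027,0.02,0.016,0,0,0,1],[0,0.022,0,0,0,0,1],[0,0,0,0,0,0,1],[0,0,0,0,0,0,1]]'
python3 - <<'E'
from h import *
plan(0.6317,0.292,0.079,24.8)
im,c=look("w9")
for o in blobs(im,c,"steel",0.026,lo=300): print(*[np.round(v,4) for v in o])
E
```

```text
time: 13.02
position: [0.632, 0.292, 0.2023]
eef_rot: [-0.595, 0.596, -0.381, 0.381]
wrist_force: [-0.1, -0.2, 0.4]
gripper_width: 1.002
t 13.03 pos [0.632  0.292  0.2023] phi 24.74 tilt 0.02 F [-0.115  -0.2168  0.3506] w 1.002
turn about y (rad): -0.0011 shift after turn x,y,z: [-0.0001  0.1233 -0.0003]
[165.6316 336.6316] [0.6189 0.1325] 31.5956 48.8373 53.0159 1249.4479
[ 15.6667 233.2   ] [0.4686 0.176 ] 57.6684 22.5434 83.0148 1186.9153
[257.5455 187.1818] [0.6325 0.2921] 43.0548 42.6316 24.7141 1760.8589
```

View pics/w9.png

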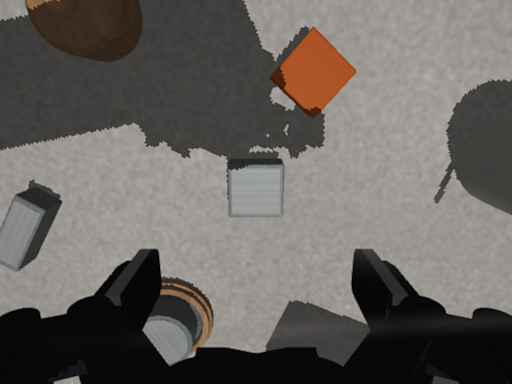

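```bash
python3 -m inch '[[0,0.03,0,0,0,0,1],[0,0.035,0,0,0,0,1],[0,0.03,0,0,0,0,1],[0,0.018,0,0,0,0,1],[0,0.01,0,0,0,0,1],[0,0,0,0,0,0,1],[0,0,0,0,0,0,-1],[0,0,0,0,0,0,-1],[0,0,0,0,0,0,-1],[0,0,0,0,0,0,-1],[0,0,0,0,0,0,-1],[0,0,0,0,0,0,-1]]' 70
python3 - <<'E'
from h import *
plan(0.6317,0.292,0.079,24.8)
im,c=look("w10")
E
```

```text
time: 14.58
position: [0.6322, 0.2925, 0.0802]
eef_rot: [0.596, -0.596, 0.38, -0.381]
wrist_force: [-1.3, -0.7, 5.5]
gripper_width: 0.499
t 14.57 pos [0.6322 0.2925 0.0802] phi 24.86 tilt 0.08 F [-1.346  -0.7354  5.4839] w 0.499
turn about y (rad): 0.0011 shift after turn x,y,z: [ 0.0003  0.0012 -0.0007]
```

View pics/w10.png

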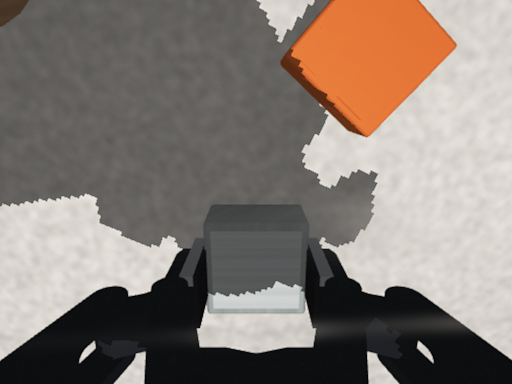

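```bash
python3 - <<'E'
from h import *
c=r.calibration("wrist"); print(ray(c,[(257,231),(257,313),(257,206)],.026)); 
E
python3 -m inch '[[0,-0.005,0,0,0,0,-1],[0,-0.015,0,0,0,0,-1],[0,-0.03,0,0,0,0,-1],[0,-0.04,0,0,0,0,-1],[0,-0.04,0,0,0,0,-1],[0,-0.03,0,0,0,0,-1],[0,-0.01,0,0,0,0,-1]]'
python3 -m inch '[[0,0,0,0,-0.161,0,-1],[0,0,0,0,-0.161,0,-1],[0,0,0,0,-0.161,0,-1],[0,0,0,0,-0.161,0,-1],[0,0,0,0,-0.161,0,-1],[0,0,0,0,-0.161,0,-1],[0,0,0,0,0,0,-1],[0,0,0,0,0,0,-1]]'
python3 - <<'E'
from h import *
plan(0.631,0.0055,0.25,80.2)
E
```

```text
[[0.6257 0.3095 0.026 ]
 [0.6424 0.2736 0.026 ]
 [0.6212 0.3194 0.026 ]]
time: 15.5
position: [0.6322, 0.2926, 0.2517]
eef_rot: [0.597, -0.595, 0.38, -0.381]
wrist_force: [0.0, -0.3, -4.0]
gripper_width: 0.498
time: 16.5
position: [0.6316, 0.2921, 0.2485]
eef_rot: [-0.704, 0.705, -0.062, 0.061]
wrist_force: [-0.8, 0.6, -4.1]
gripper_width: 0.497
t 16.5 pos [0.6316 0.2921 0.2485] phi 80.01 tilt 0.06 F [-0.7901  0.628  -4.1486] w 0.497
turn about y (rad): -0.0032 shift after turn x,y,z: [ 0.0481 -0.0015 -0.2825]
```

```bash
python3 -m inch '[[0.006,0,-0.035,0,-0.003,0,-1],[0.006,0,-0.036,0,0,0,-1],[0.006,0,-0.036,0,0,0,-1],[0.006,0,-0.036,0,0,0,-1],[0.006,0,-0.036,0,0,0,-1],[0,0,0,0,0,0,-1],[0,0,0,0,0,0,-1]]'
python3 - <<'E'
from h import *
plan(0.631,0.0055,0.25,80.2)
im,c=look("w11")
for o in blobs(im,c,"wood",0.014,lo=300): print(*[np.round(v,4) for v in o])
E
```

```text
time: 17.38
position: [0.6314, 0.1114, 0.2493]
eef_rot: [0.705, -0.704, 0.06, -0.06]
wrist_force: [0.9, -0.2, -3.1]
gripper_width: 0.497
t 17.38 pos [0.6314 0.1114 0.2493] phi 80.3 tilt 0.04 F [ 0.8872 -0.1892 -3.1273] w 0.497
turn about y (rad): 0.0018 shift after turn x,y,z: [ 0.0176 -0.0007 -0.1044]
[136.25 182.75] [0.629  0.0048] 67.0017 68.856 80.247 4501.5451
[275.2917 169.2917] [0.6275 0.1314] 80.4645 48.0695 77.3085 3173.0392
[73.25 17.75] [ 0.4705 -0.0169] 58.1293 23.4142 80.294 999.2241
```

View pics/w11.png

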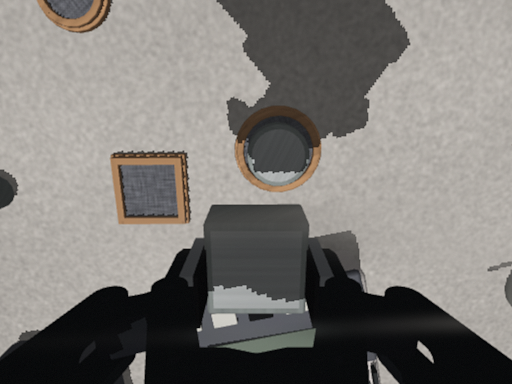

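```bash
python3 -m inch '[[0.005,0,-0.035,0,0,0,-1],[0.005,0,-0.035,0,0,0,-1],[0.005,0,-0.035,0,0,0,-1],[0,0.02,0,0,0,0,-1],[0,0.035,0,0,0,0,-1],[0,0.035,0,0,0,0,-1],[0,0.03,0,0,0,0,-1],[0,0.018,0,0,0,0,-1],[0,0,0,0,0,0,-1],[0,0,0,0,0,0,-1]]'
python3 - <<'E'
from h import *
plan(0.628,0.0053,0.0882,80.2)
im,c=look("w12")
E
```

```text
time: 18.68
position: [0.6292, 0.0056, 0.1119]
eef_rot: [0.705, -0.704, 0.059, -0.059]
wrist_force: [-0.4, -0.5, -4.2]
gripper_width: 0.494
t 18.68 pos [0.6292 0.0056 0.1119] phi 80.42 tilt 0.08 F [-0.4215 -0.4885 -4.2178] w 0.494
turn about y (rad): 0.0038 shift after turn x,y,z: [-0.0011  0.0237 -0.0005]
```

View pics/w12.png

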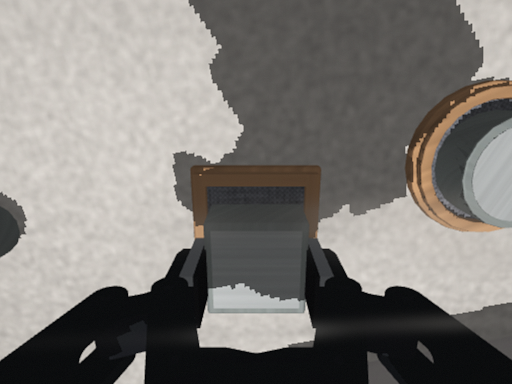

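```bash
python3 -m inch '[[-0.001,0.01,0,0,0.003,0,-1],[0,0.007,0,0,0,0,-1],[0,0.003,0,0,0,0,-1],[0,0.002,0,0,0,0,-1],[0,0.001,0,0,0,0,-1],[0,0,0,0,0,0,-1],[0,0.0005,0,0,0,0,-1],[0,0,0,0,0,0,-1]]'
python3 -c "
from h import *
plan(0.628,0.0053,0.0882,80.2)"
```

```text
time: 19.73
position: [0.6277, 0.005, 0.0882]
eef_rot: [-0.704, 0.705, -0.06, 0.06]
wrist_force: [-2.5, -1.4, 6.4]
gripper_width: 0.496
t 19.73 pos [0.6277 0.005  0.0882] phi 80.22 tilt 0.03 F [-2.5378 -1.3874  6.4087] w 0.496
turn about y (rad): 0.0003 shift after turn x,y,z: [ 0.0003 -0.      0.0003]
```

```bash
python3 -m inch '[[0,0,0,0,0,0,0.3],[0,0,0,0,0,0,0.6],[0,0,0,0,0,0,1],[0,0,0,0,0,0,1],[0,-0.02,0,0,0,0,1],[0,-0.04,0,0,0,0,1],[0,-0.05,0,0,0,0,1],[0,-0.03,0,0,0,0,1],[0,0,0,0,0,0,1],[0,0,0,0,0,0,1]]'
python3 - <<'E'
from h import *
im,c=look("w13"); plan(0.606,-0.152,0.2,80.2)
for o in blobs(im,c,"steel",0.032,lo=300): print(*[np.round(v,4) for v in o])
E
```

```text
time: 20.98
position: [0.6273, 0.0047, 0.2278]
eef_rot: [-0.704, 0.705, -0.06, 0.06]
wrist_force: [0.1, -0.0, -0.4]
gripper_width: 1.001
t 21.02 pos [0.6272 0.0047 0.2272] phi 80.21 tilt 0.06 F [ 0.8123 -0.0545  0.6119] w 0.999
turn about y (rad): 0.0002 shift after turn x,y,z: [ 0.0058  0.0272 -0.158 ]
[ 72.4286 192.9048] [ 0.6073 -0.1524] 30.3364 31.1576 70.2032 767.9687
[255.5   175.375] [0.6282 0.0042] 42.48 41.1819 80.1741 1740.894
[413.4    144.0333] [0.6141 0.1349] 47.8622 48.2585 59.9832 1872.396
```

View pics/w13.png

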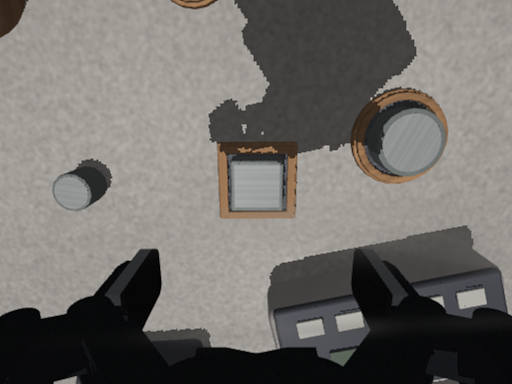

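The block lies in the square case at (258,182). Next is the small disc, at (0.607,-0.152).

```bash
python3 -m inch '[[0.0013,0.004,-0.0316,0,0,0,1],[0.0013,0.004,-0.0316,0,0,0,1],[0.0013,0.004,-0.0316,0,0,0,1],[0.0013,0.004,-0.0316,0,0,0,1],[0.0013,0.011,-0.0316,0,0,0,1],[0,0,0,0,0,0,1],[0,0,0,0,0,0,1]]'
python3 - <<'E'
from h import *
im,c=look("w14"); plan(0.607,-0.1525,0.081,80.2)
for o in blobs(im,c,"steel",0.032,lo=300): print(*[np.round(v,4) for v in o])
E
```

```text
time: 21.9
position: [0.6071, -0.151, 0.2]
eef_rot: [0.705, -0.704, 0.06, -0.06]
wrist_force: [0.7, 0.0, -0.3]
gripper_width: 1.003
t 21.95 pos [ 0.6073 -0.1505  0.2003] phi 80.3 tilt 0.07 F [-0.7128 -0.9314 -0.3346] w 0.999
turn about y (rad): 0.0017 shift after turn x,y,z: [ 0.      0.1193 -0.002 ]
[252.88 194.44] [ 0.6072 -0.1527] 30.197 31.3232 73.6876 762.7834
[459.6 188.4] [0.6289 0.0058] 39.0402 37.0364 80.1999 1433.8254
```

View pics/w14.png

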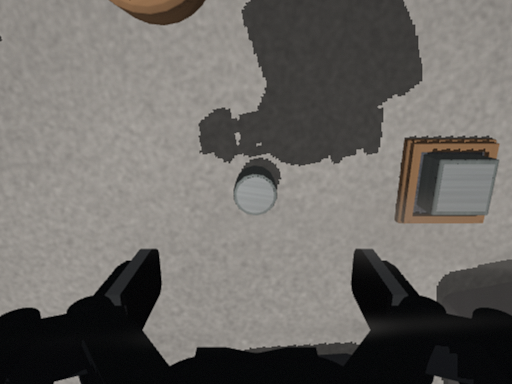

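```bash
python3 -m inch '[[0,0.03,-0.0015,0,0,0,1],[0,0.035,0,0,0,0,1],[0,0.03,0,0,0,0,1],[0,0.016,0,0,0,0,1],[0,0.007,0,0,0,0,1],[0,0,0,0,0,0,1],[0,0,0,0,0,0,-1],[0,0,0,0,0,0,-1],[0,0,0,0,0,0,-1],[0,0,0,0,0,0,-1],[0,0,0,0,0,0,-1],[0,0,0,0,0,0,-1]]' 60
python3 - <<'E'
from h import *
plan(0.607,-0.1525,0.083,80.2)
im,c=look("w15")
E
```

```text
time: 23.45
position: [0.6072, -0.1533, 0.0834]
eef_rot: [-0.704, 0.705, -0.06, 0.061]
wrist_force: [-1.7, 0.1, 6.8]
gripper_width: 0.379
t 23.45 pos [ 0.6072 -0.1533  0.0834] phi 80.21 tilt 0.06 F [-1.71    0.1416  6.7732] w 0.379
turn about y (rad): 0.0002 shift after turn x,y,z: [-0.0004  0.0004  0.0007]
```

View pics/w15.png

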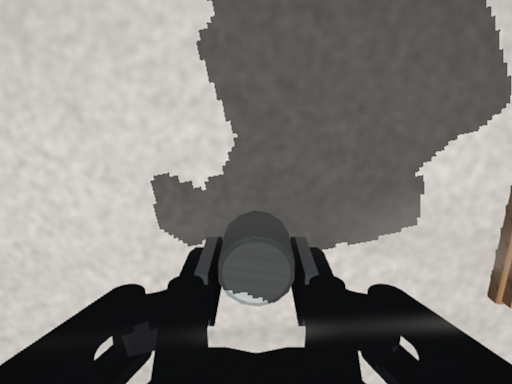

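```bash
python3 - <<'E'
from h import *
c=r.calibration("wrist"); print(ray(c,[(257,238),(257,306)],.032)); 
E
python3 -m inch '[[0,-0.005,0,0,0,0,-1],[0,-0.015,0,0,0,0,-1],[0,-0.03,0,0,0,0,-1],[0,-0.04,0,0,0,0,-1],[0,-0.04,0,0,0,0,-1],[0,-0.03,0,0,0,0,-1],[0,-0.01,0,0,0,0,-1],[0,0,0,0,0,0,-1]]'
python3 - <<'E'
from h import *
plan(0.451,-0.015,0.25,80.2)
im,c=look("w16")
for o in blobs(im,c,"wood",0.014,lo=300): print(*[np.round(v,4) for v in o])
E
```

```text
[[ 0.5913 -0.1509  0.032 ]
 [ 0.6229 -0.1563  0.032 ]]
time: 24.5
position: [0.6068, -0.1536, 0.2528]
eef_rot: [-0.704, 0.705, -0.06, 0.061]
wrist_force: [-0.4, 0.2, -2.6]
gripper_width: 0.377
t 24.5 pos [ 0.6068 -0.1536  0.2528] phi 80.2 tilt 0.04 F [-0.4454  0.2199 -2.5543] w 0.377
turn about y (rad): -0.0001 shift after turn x,y,z: [-0.1771  0.0028  0.11  ]
[423.6667 167.3333] [0.6302 0.0044] 66.6188 66.2686 80.2669 4390.8789
[16.375 44.125] [ 0.4626 -0.3427] 27.2943 56.805 67.5576 803.6888
[167.8333  15.1111] [ 0.4575 -0.2023] 74.997 21.3524 80.1741 1158.6636
```

View pics/w16.png

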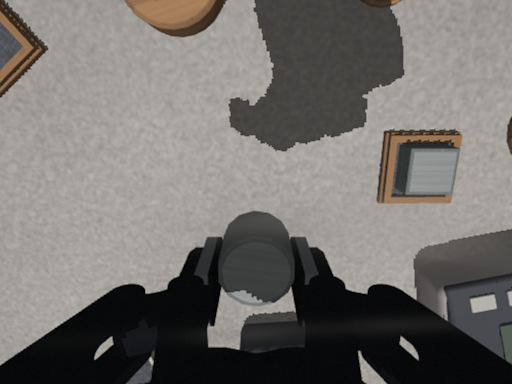

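```bash
python3 -m inch '[[-0.025,0,0.027,0,0,0,-1],[-0.025,0,0.028,0,0,0,-1],[-0.025,0,0.028,0,0,0,-1],[-0.025,0,0.027,0,0,0,-1],[0,0,0,0,0,0,-1],[0,0,0,0,0,0,-1]]'
python3 - <<'E'
from h import *
plan(0.451,-0.015,0.25,80.2)
im,c=look("w17")
for o in blobs(im,c,"wood",0.014,lo=300): print(*[np.round(v,4) for v in o])
E
```

```text
time: 25.3
position: [0.5271, -0.0284, 0.2517]
eef_rot: [-0.704, 0.705, -0.061, 0.06]
wrist_force: [0.4, -0.4, -2.2]
gripper_width: 0.376
t 25.3 pos [ 0.5271 -0.0284  0.2517] phi 80.22 tilt 0.08 F [ 0.3689 -0.3783 -2.2299] w 0.376
turn about y (rad): 0.0004 shift after turn x,y,z: [-0.0773  0.0017  0.0002]
[320.5  249.75] [0.6129 0.0277] 67.5254 34.7751 37.7436 1245.8511
[422.08 221.44] [0.6061 0.1286] 70.0863 80.2519 39.893 4680.3025
[ 44.697  101.8788] [ 0.4322 -0.2058] 85.4003 84.5327 67.6526 5791.5007
[236.4737  76.7895] [ 0.4366 -0.0312] 19.6192 48.2036 40.2989 748.5211
```

View pics/w17.png

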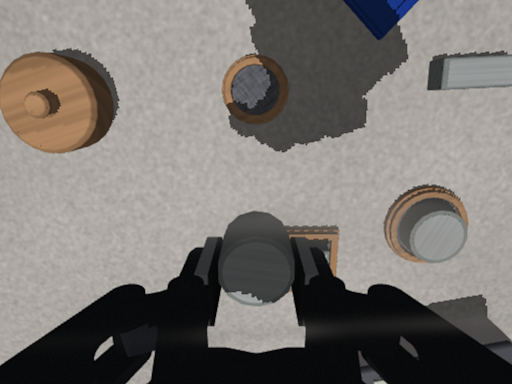

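```bash
python3 - <<'E'
from h import *
im=cv2.imread("pics/w17.png"); c=r.calibration("wrist")
hsv=cv2.cvtColor(im,cv2.COLOR_BGR2HSV)
m=((hsv[...,1]>90)&(hsv[...,0]<25)&(hsv[...,2]>45)).astype(np.uint8)
for k in cv2.findContours(m,cv2.RETR_EXTERNAL,cv2.CHAIN_APPROX_NONE)[0]:
    if cv2.contourArea(k)<300: continue
    (u,v),rad=cv2.minEnclosingCircle(k)
    P=ray(c,cv2.convexHull(k)[:,0],.014)[:,:2]*1000
    print((u,v,rad),cv2.minEnclosingCircle(P.astype(np.float32)),cv2.fitEllipse(P.astype(np.float32)))
E
python3 -c "
import cv2
a=cv2.imread('pics/w17.png')[40:135,205:305]; cv2.imwrite('pics/w17c.png',cv2.resize(a,None,fx=5,fy=5,interpolation=cv2.INTER_CUBIC))"
```

```text
(313.0, 253.85365295410156, 30.51993179321289) ((623.654541015625, 13.29298210144043), 34.20753479003906) ((596.8690795898438, 49.94841384887695), (29.33820343017578, 36.13081741333008), 0.0)
(432.5, 213.5, 36.06254577636719) ((597.81396484375, 138.83261108398438), 38.09781265258789) ((597.3819580078125, 139.6951446533203), (49.991519927978516, 73.94459533691406), 142.74880981445312)
(255.0, 88.72794342041016, 34.742431640625) ((450.3965148925781, -16.932382583618164), 29.895511627197266) ((450.54241943359375, -16.96731948852539), (59.124515533447266, 59.37425994873047), 74.80728149414062)
(56.0, 100.0, 59.169349670410156) ((430.595458984375, -197.79054260253906), 51.5819091796875) ((431.3908386230469, -198.80357360839844), (88.52606964111328, 104.08228302001953), 171.81529235839844)
```

View pics/w17c.png

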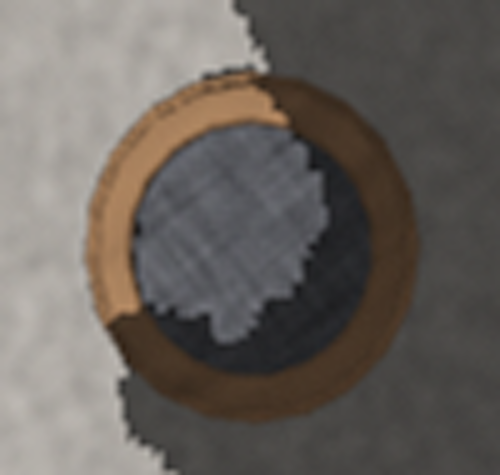

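```bash
python3 -m inch '[[-0.026,0,-0.001,0,0,0,-1],[-0.026,0,0,0,0,0,-1],[-0.0255,0,0,0,0,0,-1],[0,0.02,0,0,0,0,-1],[0,0.035,0,0,0,0,-1],[0,0.035,0,0,0,0,-1],[0,0.03,0,0,0,0,-1],[0,0.018,0,0,0,0,-1],[0,0,0,0,0,0,-1],[0,0,0,0,0,0,-1]]'
python3 - <<'E'
from h import *
plan(0.4505,-0.0165,0.0914,80.2)
im,c=look("w18")
E
```

```text
time: 26.6
position: [0.451, -0.016, 0.1148]
eef_rot: [-0.704, 0.705, -0.06, 0.061]
wrist_force: [-0.2, 0.5, -1.7]
gripper_width: 0.378
t 26.6 pos [ 0.451  -0.016   0.1148] phi 80.18 tilt 0.02 F [-0.2013  0.5421 -1.7308] w 0.378
turn about y (rad): -0.0004 shift after turn x,y,z: [-0.0004  0.0234 -0.0006]
```

View pics/w18.png

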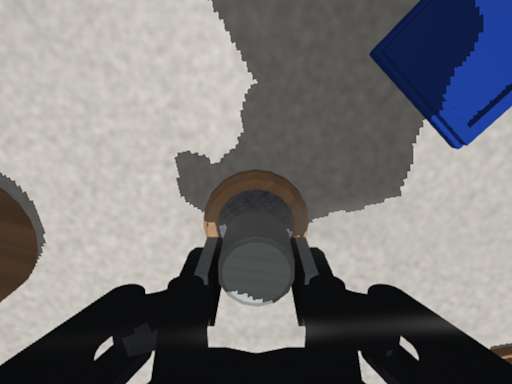

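Centred on the case (case columns 204–308, disc 219–294). I lower it the last 23 mm.

```bash
python3 -m inch '[[0,0.01,-0.0005,0,0,0,-1],[0,0.007,0,0,0,0,-1],[0,0.003,0,0,0,0,-1],[0,0.002,0,0,0,0,-1],[0,0.001,0,0,0,0,-1],[0,0,0,0,0,0,-1],[0,0.0005,0,0,0,0,-1],[0,0,0,0,0,0,-1]]'
python3 -c "
from h import *
plan(0.4505,-0.0165,0.0914,80.2)"
```

```text
time: 27.65
position: [0.4505, -0.0162, 0.0914]
eef_rot: [-0.705, 0.705, -0.06, 0.06]
wrist_force: [-0.8, -0.4, 3.8]
gripper_width: 0.373
t 27.65 pos [ 0.4505 -0.0162  0.0914] phi 80.22 tilt 0.03 F [-0.8458 -0.3832  3.7625] w 0.373
turn about y (rad): 0.0004 shift after turn x,y,z: [ 0.     -0.     -0.0003]
```

```bash
python3 -m inch '[[0,0,0,0,0,0,0.2],[0,0,0,0,0,0,0.6],[0,0,0,0,0,0,1],[0,0,0,0,0,0,1],[0,-0.02,0,0,0,0,1],[0,-0.04,0,0,0,0,1],[0,-0.05,0,0,0,0,1],[0,-0.03,0,0,0,0,1],[0,0,0,0,0,0,1],[0,0,0,0,0,0,1]]'
python3 - <<'E'
from h import *
im,c=look("w19"); plan(0.469,0.176,0.2,-7)
for o in blobs(im,c,"steel",0.026,lo=200): print(*[np.round(v,4) for v in o])
E
```

```text
time: 28.9
position: [0.4502, -0.0166, 0.2306]
eef_rot: [-0.704, 0.705, -0.061, 0.06]
wrist_force: [0.0, 0.6, 0.2]
gripper_width: 1.0
t 28.95 pos [ 0.4501 -0.0165  0.2303] phi 80.21 tilt 0.07 F [0.3162 0.3952 0.5146] w 0.999
turn about y (rad): 1.5221 shift after turn x,y,z: [-0.1933  0.0303 -0.0047]
[314.7143 347.8571] [0.63   0.0058] 40.2983 26.006 80.1498 795.3948
[452.4167 306.9167] [0.6071 0.1503] 32.6719 13.0799 33.5295 281.1816
[256.44 186.52] [ 0.4536 -0.0175] 32.4757 32.6044 80.1534 841.2108
[474.1 164.9] [0.4693 0.175 ] 55.9134 24.1237 82.9215 1270.0986
```

View pics/w19.png

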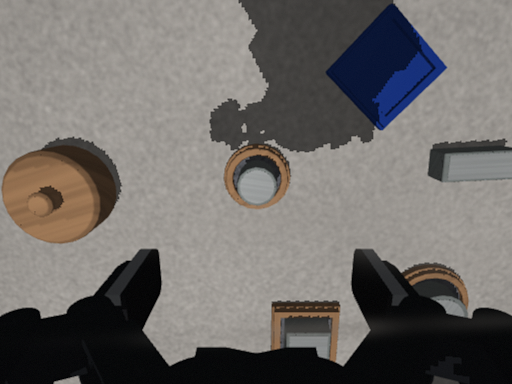

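```bash
python3 -m inch '[[0,0,0,0,0.169,0,1],[0,0,0,0,0.169,0,1],[0,0,0,0,0.169,0,1],[0,0,0,0,0.169,0,1],[0,0,0,0,0.169,0,1],[0,0,0,0,0.169,0,1],[0,0,0,0,0.169,0,1],[0,0,0,0,0.169,0,1],[0,0,0,0,0.169,0,1],[0,0,0,0,0,0,1]]'
python3 - <<'E'
from h import *
plan(0.469,0.176,0.2,-7)
E
```

```text
time: 30.2
position: [0.4501, -0.0159, 0.2302]
eef_rot: [0.469, -0.47, 0.529, -0.529]
wrist_force: [-0.1, 0.7, -0.3]
gripper_width: 0.998
t 30.2 pos [ 0.4501 -0.0159  0.2302] phi -6.81 tilt 0.11 F [-0.0919  0.7278 -0.2617] w 0.998
turn about y (rad): 0.0034 shift after turn x,y,z: [-0.1928  0.0302 -0.0047]
```

```bash
python3 -m inch '[[-0.032,0.005,-0.001,0,0.003,0,1],[-0.032,0.005,-0.001,0,0,0,1],[-0.032,0.005,-0.001,0,0,0,1],[-0.032,0.005,-0.001,0,0,0,1],[-0.032,0.005,-0.0005,0,0,0,1],[-0.032,0.005,0,0,0,0,1],[0,0,0,0,0,0,1],[0,0,0,0,0,0,1]]'
python3 - <<'E'
from h import *
im,c=look("w20"); plan(0.469,0.176,0.082,-7)
for o in blobs(im,c,"steel",0.026,lo=300): print(*[np.round(v,4) for v in o])
E
```

```text
time: 31.2
position: [0.4692, 0.1743, 0.2005]
eef_rot: [0.468, -0.469, 0.529, -0.529]
wrist_force: [-0.4, 0.5, -0.5]
gripper_width: 1.0
t 31.25 pos [0.4693 0.1739 0.2007] phi -7.04 tilt 0.09 F [-0.0763 -1.0746  0.2809] w 0.999
turn about y (rad): -0.0007 shift after turn x,y,z: [-0.0021  0.1187 -0.0006]
[446.0294 221.4412] [0.6178 0.1299] 55.5263 55.3229 42.8664 2422.4849
[257.    204.375] [0.4674 0.165 ] 42.7429 25.0898 82.4299 1044.1021
```

View pics/w20.png

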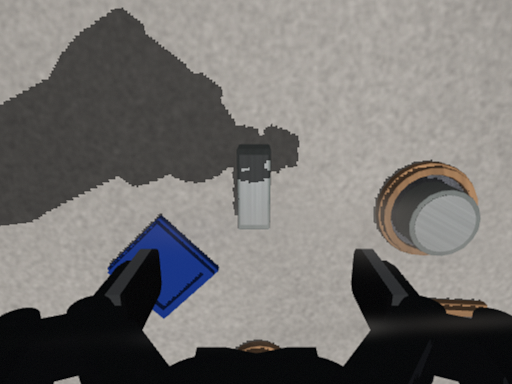

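```bash
python3 - <<'E'
from h import *
c=r.calibration("wrist"); print(ray(c,[(254,153),(254,229)],.026)); print("blue",ray(c,[(160,215),(218,267),(110,268)],.014)); s,Rm=tool()
for q in (-.0425,-.057): print("finger",s["position"]+Rm@np.array([.011,0,q]),s["position"]+Rm@np.array([-.011,0,q]))
E
```

```text
[[0.4729 0.2048 0.026 ]
 [0.4651 0.1434 0.026 ]]
blue [[0.3877 0.1606 0.014 ]
 [0.4284 0.1064 0.014 ]
 [0.3335 0.1172 0.014 ]]
finger [0.4258 0.1682 0.2007] [0.4285 0.19   0.2007]
finger [0.4114 0.1699 0.2007] [0.4141 0.1918 0.2007]
```

```bash
python3 -m inch '[[-0.001,0.03,0,0,0,0,1],[0,0.035,0,0,0,0,1],[0,0.03,0,0,0,0,1],[0,0.016,0,0,0,0,1],[0,0.0075,0,0,0,0,1],[0,0,0,0,0,0,1],[0,0,0,0,0,0,-1],[0,0,0,0,0,0,-1],[0,0,0,0,0,0,-1],[0,0,0,0,0,0,-1],[0,0,0,0,0,0,-1],[0,0,0,0,0,0,-1]]' 60
python3 - <<'E'
from h import *
plan(0.469,0.175,0.082,-7)
im,c=look("w21")
E
```

```text
time: 32.75
position: [0.4697, 0.1758, 0.0832]
eef_rot: [-0.468, 0.468, -0.53, 0.53]
wrist_force: [-1.3, -0.7, 8.9]
gripper_width: 0.288
t 32.75 pos [0.4697 0.1758 0.0832] phi -7.09 tilt 0.02 F [-1.2994 -0.651   8.9092] w 0.288
turn about y (rad): -0.0016 shift after turn x,y,z: [ 0.0009  0.0012 -0.0005]
```

View pics/w21.png

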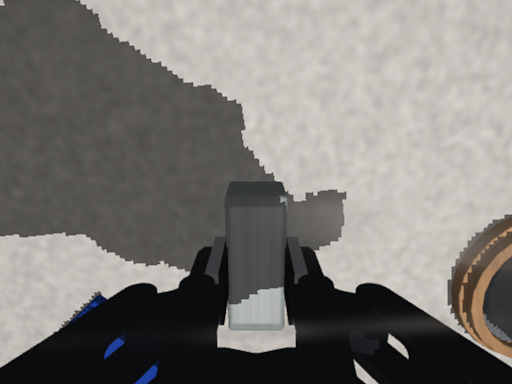

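```bash
python3 - <<'E'
from h import *
c=r.calibration("wrist"); print(ray(c,[(257,206),(257,330)],.026).mean(0)); 
E
python3 -m inch '[[0,-0.005,0,0,0,0,-1],[0,-0.015,0,0,0,0,-1],[0,-0.03,0,0,0,0,-1],[0,-0.04,0,0,0,0,-1],[0,-0.04,0,0,0,0,-1],[0,-0.03,0,0,0,0,-1],[0,-0.01,0,0,0,0,-1]]'
python3 -m inch '[[0,0,0,0,-0.158,0,-1],[0,0,0,0,-0.158,0,-1],[0,0,0,0,-0.158,0,-1],[0,0,0,0,-0.157,0,-1],[0,0,0,0,0,0,-1],[0,0,0,0,0,0,-1]]'
python3 - <<'E'
from h import *
plan(0.462,-0.376,0.25,29)
look("w22")
E
```

```text
[0.4712 0.1738 0.026 ]
time: 33.67
position: [0.47, 0.1757, 0.2548]
eef_rot: [-0.469, 0.467, -0.53, 0.531]
wrist_force: [0.6, 0.1, -2.9]
gripper_width: 0.289
time: 34.42
position: [0.4696, 0.1756, 0.2522]
eef_rot: [-0.609, 0.609, -0.36, 0.359]
wrist_force: [0.7, -0.6, -4.1]
gripper_width: 0.285
t 34.42 pos [0.4696 0.1756 0.2522] phi 28.85 tilt 0.05 F [ 0.6912 -0.5699 -4.1313] w 0.285
turn about y (rad): -0.0026 shift after turn x,y,z: [ 0.4788  0.0022 -0.274 ]
```

View pics/w22.png

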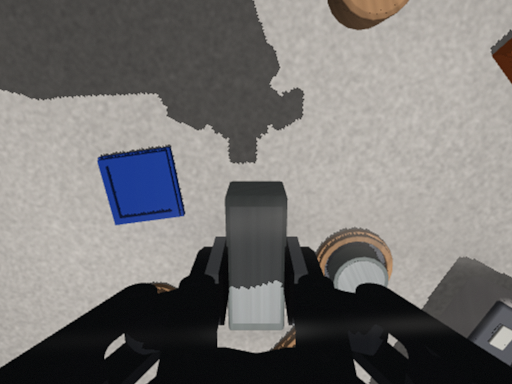

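```bash
python3 -m inch '[[0.04,0,-0.0137,0,-0.002,0,-1],[0.04,0,-0.0137,0,0,0,-1],[0.04,0,-0.0137,0,0,0,-1],[0.04,0,-0.0137,0,0,0,-1],[0.04,0,-0.0137,0,0,0,-1],[0.04,0,-0.0137,0,0,0,-1],[0.04,0,-0.0137,0,0,0,-1],[0.04,0,-0.0137,0,0,0,-1],[0.04,0,-0.0137,0,0,0,-1],[0.04,0,-0.0137,0,0,0,-1],[0.04,0,-0.0137,0,0,0,-1],[0.035,0,-0.0137,0,0,0,-1]]'
python3 -m inch '[[0,0,0,0,0,0,-1],[0,0,0,0,0,0,-1]]'
python3 - <<'E'
from h import *
plan(0.462,-0.376,0.25,29)
im,c=look("w23")
hsv=cv2.cvtColor(im,cv2.COLOR_RGB2HSV)
m=((hsv[...,1]>90)&(hsv[...,0]<25)&(hsv[...,2]>45)).astype(np.uint8)
for k in cv2.findContours(m,cv2.RETR_EXTERNAL,cv2.CHAIN_APPROX_NONE)[0]:
    if cv2.contourArea(k)<300: continue
    P=ray(c,cv2.convexHull(k)[:,0],.014)[:,:2]*1000
    print(k[:,0].mean(0),cv2.minAreaRect(P.astype(np.float32)))
for o in blobs(im,c,"wood",0.014,lo=300): print(*[np.round(v,4) for v in o])
E
```

```text
time: 35.98
position: [0.5577, -0.3206, 0.2523]
eef_rot: [-0.609, 0.609, -0.359, 0.359]
wrist_force: [-0.1, -0.4, -3.8]
gripper_width: 0.289
time: 36.22
position: [0.5575, -0.3183, 0.2522]
eef_rot: [0.61, -0.61, 0.359, -0.358]
wrist_force: [-0.1, 0.6, -4.4]
gripper_width: 0.288
t 36.23 pos [ 0.5575 -0.3183  0.2522] phi 29.12 tilt 0.06 F [-0.1236  0.6356 -4.4017] w 0.288
turn about y (rad): 0.0022 shift after turn x,y,z: [ 0.0042  0.0022 -0.1115]
[  7.4839 252.2   ] ((375.88427734375, -521.6513671875), (19.910722732543945, 82.0574722290039), 16.557117462158203)
[143.0941 175.0244] ((463.77557373046875, -374.18359375), (53.9684944152832, 91.13047790527344), 28.80119514465332)
[198.7903  10.1935] ((447.75970458984375, -220.95204162597656), (74.89368438720703, 22.89484405517578), 29.092571258544922)
[138.2308 172.5385] [ 0.4616 -0.3761] 48.7128 89.9535 28.7706 4302.2254
```

View pics/w23.png

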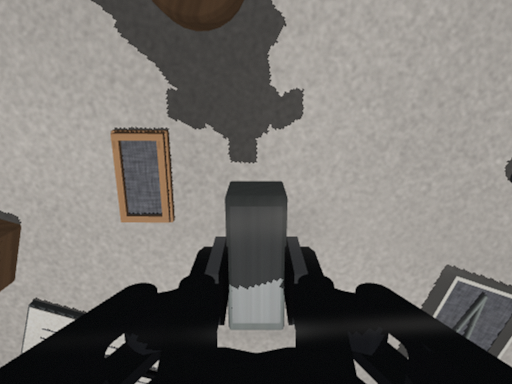

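```bash
python3 -m inch '[[0.0024,0,-0.028,0,0.002,0,-1],[0,0,-0.028,0,0,0,-1],[0,0,-0.028,0,0,0,-1],[0,0,-0.0278,0,0,0,-1],[0,0.02,0,0,0,0,-1],[0,0.035,0,0,0,0,-1],[0,0.035,0,0,0,0,-1],[0,0.03,0,0,0,0,-1],[0,0.018,0,0,0,0,-1],[0,0,0,0,0,0,-1],[0,0,0,0,0,0,-1]]'
python3 - <<'E'
from h import *
plan(0.4609,-0.3744,0.0912,29)
im,c=look("w24")
E
```

```text
time: 37.65
position: [0.4618, -0.3754, 0.1156]
eef_rot: [-0.609, 0.61, -0.358, 0.359]
wrist_force: [-0.2, 0.4, -3.8]
gripper_width: 0.284
t 37.65 pos [ 0.4618 -0.3754  0.1156] phi 29.07 tilt 0.08 F [-0.2331  0.3944 -3.7834] w 0.284
turn about y (rad): 0.0013 shift after turn x,y,z: [-0.0013  0.0244 -0.0002]
```

View pics/w24.png

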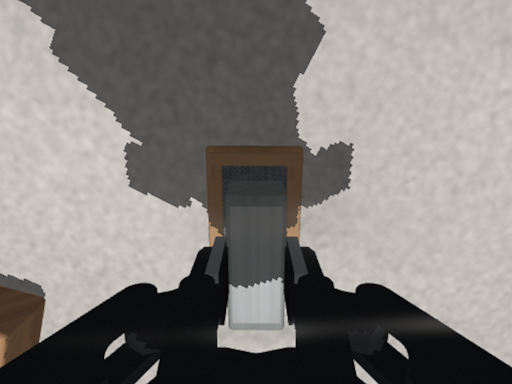

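```bash
python3 -m inch '[[-0.0013,0.01,-0.001,0,0,0,-1],[0,0.007,0,0,0,0,-1],[0,0.004,0,0,0,0,-1],[0,0.002,0,0,0,0,-1],[0,0.001,0,0,0,0,-1],[0,0,0,0,0,0,-1],[0,0.0005,0,0,0,0,-1],[0,0,0,0,0,0,-1]]'
python3 -c "
from h import *
plan(0.4600,-0.3749,0.0912,29)"
```

```text
time: 38.7
position: [0.4595, -0.3747, 0.0912]
eef_rot: [-0.609, 0.61, -0.358, 0.359]
wrist_force: [-3.8, 2.4, 10.6]
gripper_width: 0.283
t 38.7 pos [ 0.4595 -0.3747  0.0912] phi 29.05 tilt 0.04 F [-3.7809  2.4329 10.6351] w 0.283
turn about y (rad): 0.0009 shift after turn x,y,z: [ 0.0004 -0.      0.0003]
```

```bash
python3 -m inch '[[0,0,0,0,0,0,0.2],[0,0,0,0,0,0,0.6],[0,0,0,0,0,0,1],[0,0,0,0,0,0,1],[0,-0.02,0,0,0,0,1],[0,-0.04,0,0,0,0,1],[0,-0.05,0,0,0,0,1],[0,-0.05,0,0,0,0,1],[0,0,0,0,0,0,1],[0,0,0,0,0,0,1]]'
python3 - <<'E'
from h import *
im,c=look("w25"); plan(0.3,-0.6,0.3,29); look("t25","top")
E
```

```text
time: 39.95
position: [0.4591, -0.3749, 0.2498]
eef_rot: [-0.609, 0.609, -0.359, 0.359]
wrist_force: [0.5, 0.1, 0.6]
gripper_width: 0.999
t 40.0 pos [ 0.459  -0.3747  0.2491] phi 29.04 tilt 0.09 F [ 0.0251 -0.7294 -0.4093] w 1.001
turn about y (rad): 0.0007 shift after turn x,y,z: [ 0.1199 -0.0509 -0.2483]
```

View pics/w25.png

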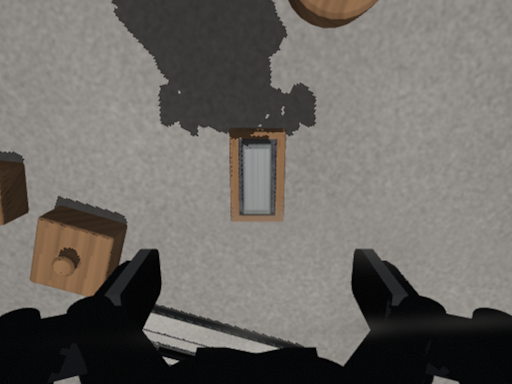

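View pics/t25.png

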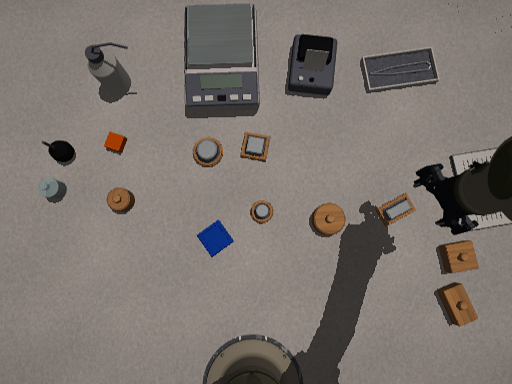

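```bash
python3 - <<'E'
from h import *
im=cv2.imread("pics/t25.png")[:,:,::-1]; c=r.calibration("top")
for z in (.034,.040):
  print(z); [print(*[np.round(v,4) for v in o]) for o in blobs(im,c,"steel",z,lo=40,y0=120,x0=180,x1=430,y1=230)]
for o in blobs(im,c,"wood",0.014,lo=60,y0=120,x0=80,x1=430,y1=260): print(*[np.round(v,4) for v in o])
im=cv2.imread("pics/t25.png"); cv2.imwrite("pics/t25c.png",cv2.resize(im[125:235,185:425],None,fx=3.3,fy=3.3,interpolation=cv2.INTER_CUBIC))
E
```

```text
0.034
[261.0909 210.3636] [ 0.4502 -0.0163] 26.3166 28.8856 1.117 638.4968
[398.5833 208.4167] [ 0.4593 -0.3746] 22.1346 59.797 29.1293 1244.0606
[206.8667 148.2667] [0.6117 0.1327] 46.8627 45.8062 45.9963 1707.1343
[256.2 143.4] [0.6268 0.0045] 41.3583 39.4503 81.2013 1563.5628
0.04
[261.0909 210.3636] [ 0.4496 -0.0162] 26.1477 28.7003 1.1172 630.3318
[398.5833 208.4167] [ 0.4587 -0.3721] 21.9926 59.4134 29.1294 1228.1508
[206.8667 148.2667] [0.6101 0.1319] 46.5621 45.5123 45.9964 1685.3023
[256.2 143.4] [0.6251 0.0045] 41.093 39.1972 81.2012 1543.5668
[328.   218.05] [ 0.4356 -0.1986] 77.4303 77.7894 89.8152 4860.5508
[260.9375 211.125 ] [ 0.4501 -0.0174] 58.7024 53.2448 45.9527 2468.5209
[398.4545 207.6364] [ 0.4627 -0.3776] 53.444 88.1194 28.9746 4567.773
[118.4286 198.4286] [0.4769 0.3693] 54.8895 56.7273 3.7146 2517.1376
[205.1429 149.381 ] [0.6135 0.1347] 77.2672 77.7619 47.0916 4753.8959
[254.8462 144.3077] [0.6294 0.0041] 70.239 69.4846 81.5892 4698.9431
```

View pics/t25c.png

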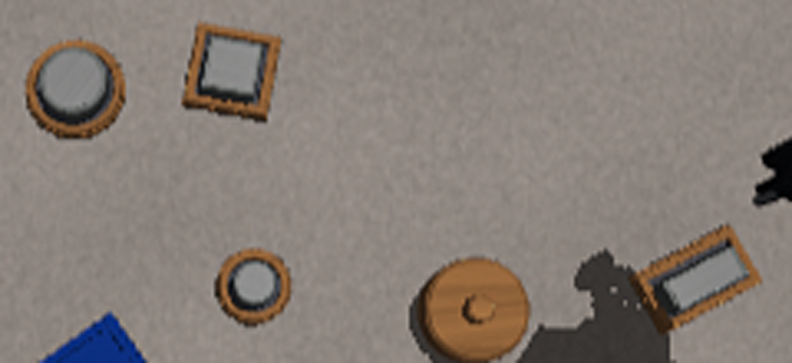

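```bash
python3 -c "
from cell import r
print(r.close_job())"
```

```text
the job is handed in; nothing more can be done
None
```

All four steel samples are back in their own case bottoms, and I handed the job in after about 40 s of the 96 s allowed. The hand-in gave no verdict.

- **How they went in:** I lowered each one until the wrist force showed contact. That contact came 8 mm above each sample's bench height, which matches the recess floor. I then released it and raised the open gripper well clear.
- **Last overhead check:** The sample centres measured about 1 to 5 mm from their case centres, against the 9 mm limit. The bar is the furthest off, at about 4.5 mm by the overhead camera, but the wrist camera showed it inside its recess with a gap on every side.
- **Accuracy of those figures:** The cameras read the samples 2 to 10 mm too small because the edges are dark, so each distance is good to only about 2 mm.
- **What stayed put:** The case bottoms and both round covers still measured within about 3 mm of where they started. The arm went nowhere near the blue and orange look-alikes or the other objects.

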